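# Close up the little wardrobe cabinet and hold its cover down

## Task

Close up the white cabinet that lies on its back on the shelf: first turn its turnbutton a quarter turn so that it lies straight across the edge of the shut door, then take the loose cover by its grip bar, square it with the cabinet and slide it over the locating pin, which it hides, until it drops on. Press the cover fully home against its sprung seat and finish while still holding it pressed down with the gripper; leave the door shut and the egg cup, bottle, flashlight and lint comb where they are.

Things in the scene. Friction and masses are not known exactly. Their poses are not given: they have to be found in the camera images.
- cabinet: White plastic cabinet lying on its back, fixed to the shelf, 200 (x) x 340 (y) x 70 mm (z). Origin: centre of its underside; z up. Seen along its own y: the door fills the -y half, then the turnbutton on the flat frame (pivot at x 0, y +12 mm), then the pin with its sprung seat at x 0, y +105 mm. The flat top of the frame is 70 mm up.
- turnbutton (a joint): Angle (rad) of the steel turnbutton about its upright pivot, stops at 0 and 1.75. 0: bar along the cabinet's x, clear of the door; it grows anticlockwise seen from above; 1.571: bar along the cabinet's y, straight across the door edge (secured). Starts between 0 and 0.45. Light friction (about 0.04 N m), stays where left.
- turnbutton_top (a point): Centre of the top of the turnbutton, on its pivot axis, 98 mm above the shelf. Site axes turn with the button: x along its bar. Base bar 58 x 14 mm, 10 mm high, with a finger ridge on it 44 x 12 mm and 15 mm higher; the whole stands 28 mm above the frame, clear of it by 3 mm.
- door (a joint): Angle (rad) of the white plastic door, a flat panel 172 x 145 mm with a small round knob 10 mm high, hinged along the cabinet's -y edge; 0 is shut (it starts shut), grows as it lifts.
- door_edge (a point): Middle of the door's free edge, top face, 72 mm above the shelf, 27 mm to the cabinet's -y side of the turnbutton's pivot.
- pin_foot (a point): Foot of the upright steel locating pin, on the flat top of the frame, 70 mm above the shelf. Axes as the cabinet's.
- pin_tip (a point): Tip of the locating pin, 16 mm above its foot. The pin is 10 mm in diameter, its top 3 mm taper to 5 mm.
- seat (a joint): Travel (m) of the grey sprung seat plate, 76 x 50 mm, around the pin. At 0 it stands 6 mm above the frame; grows downwards, stop at 0.008. It needs about 3.5 N to start and 9 N at 0.006, where the cover meets the frame; the cover's own weight does not press it.
- cover: Loose white plastic cover, 100 (x) x 70 (y) mm, 22 mm thick, about 150 g, with a grip bar on top. Origin: centre of its underside, z up, x along the bar. Under its middle a blind socket for the pin, 13 x 13 mm, 18 mm deep. Same turned half round. Starts socket down on the shelf. Underside above the frame: 16 mm on the pin's tip, 6 mm dropped on, 0 pressed home.
- cover_grip (a point): Middle of the top of the cover's grip bar, 51 mm above its underside. Bar 60 (x) x 16 (y) mm, standing 29 mm above the cover's plate.
- egg_cup: White ceramic egg cup, 48 mm wide, 62 mm high; origin under its foot. Bystander.
- bottle: Green glass bottle with a black twist cap, 60 mm wide, 190 mm high; origin under its foot. Bystander.
- flashlight: Black plastic flashlight lying along its x, 150 mm long, 38 mm wide, with a toggle switch on top; origin under its middle. Bystander.
- lint_comb: Flat steel lint comb, 110 mm long along its x, 44 mm wide, 6 mm thick; origin under its middle. Bystander.
There are look-alikes about, which are no part of the job. Several things look just like the cover: the one meant starts farthest to the robot's left.

How it is judged:
By the outcome, as a careful person would: the job done as asked, in the order asked, and still so for the second after the job is handed in, while the arm keeps its last pose, push and grip.
It also fails if it takes over 53 s, if anything falls off the work surface, if the arm or the gripper's body presses on something with over 40 N, if the wrist force passes 120 N, or if a joint passes its speed limit or range.

## Robot

A 6-joint arm with a two-finger parallel gripper is mounted at the origin on the work surface. World frame = base frame: x ahead of the robot, y to its left, z up, the work surface at z = 0. Lengths are in m, angles in rad, forces in N, time in s.
With the tool pointing down it reaches from about 0.275 to 0.725 m from the base axis. Payload 5.6 kg.
Tool frame: the origin (TCP) lies midway between the tips of the shut fingers; the grasp point (between the pads) lies 19 mm behind it (bot.pinch_z is the distance from the TCP to the grasp point, in m); z points along the fingers, y is the line along which they close (so a half turn about z gives the same grasp; the last joint's range is limited). The gripper opens to 85 mm and grips with 20 to 120 N. Pads are 22 mm wide; open, the fingers measure 114 mm over their backs; the gripper's body (76 mm by 85 mm) begins 54 mm behind the grasp point. The pads swing forward as they close: fully open they stand 13 mm farther back than shut.
Start: joints at [-0.877, 0.255, 0.108, 0, -1.424, -0.285], TCP at [0.219, -0.505, 0.231] pointing down, gripper open.
Joint ranges: [-2.95, 2.95], [-1.21, 1.97], [-1.09, 1.5], [-2.87, 1.71], [-2.94, -0.07], [-3.05, 3.05]. Speed limits (rad/s): [2.57, 2.57, 3.14, 3.14, 3.14, 3.14].

## Interface

Orientations are given as a unit quaternion [w, x, y, z].
In Python, from station import readout, get_image, bot gives the robot as it stands.
- The arm moves only by the shell command python3 -m handwheel 'ROWS' [OPENING] [FORCE]. ROWS is JSON, a list that holds one entry, the list of rows, each a list of 4 numbers: the shift along the tool's x, y, z in m, then the turn about the tool's z in rad. In form: [[[tx, ty, tz, turn], ...]]. A call has 1 to 20 rows; each row shifts and turns the commanded pose from where the row before left it, along the tool's axes as they then stand; what a row does not reach is not made up. A row lasts 1/8 s, in which the tool goes at most 62.5 mm and 10.7 degrees, less where a joint would pass 70% of its speed; a pose out of reach is approached as far as the arm can. A call with a gripper value outside its range is refused whole. OPENING is the opening, from 0 (shut) to 1 (fully open), set as the call begins (- or left out, the last holds). The fingers move at their own pace and stop on an object; FORCE is the grip in N (left out, the last holds). Time passes only in rows, so rows that do not move let the fingers close. It gives the time, the measured TCP pose, the force, the opening and the grip force at its end, in the units of the state.
- readout.get_obs(): the state, without advancing time (a new reading comes with each control period).
- get_image(name): name is "scene" or "top" or "wrist"; returns a dict with "image" (400x640x3 uint8, red, green, blue), "intrinsics" (3x3 intrinsics, pixels), "dist_coeffs" ([k1, k2, p1, p2, k3] as OpenCV has them; the pictures are not rectified), "xyz" and "attitude" of the camera in the world. Camera axes: x right, y down, z forward; pixel columns grow to the right and rows downward; lengths in m; the calibration is good to about 2 mm. A picture is of the moment at which its call begins. There is no depth.
- bot.job_done(): hands the job in; it is judged then, once.
The state is a dict: "t": time; "qpos": joint angles; "dq": joint speeds; "joint_torque": joint torques, N m; "ee_pos": TCP position; "ee_rot": TCP orientation; "wrist_force": force on the tool from outside, world axes, zero at the start; "wrist_torque": the same for the moment, N m; "width": finger opening in m; "finger_force": force on a finger pad.
Only numpy, scipy, OpenCV 4.12 (cv2) and the standard library are available. Lean on these libraries where they do the work, as an engineer would, in place of code of your own. Each camera call takes 0.05 s, during which the arm holds its last target. There are 200 camera calls.

## Working session

There is one attempt and no reset: what is moved stays moved. The work goes in short steps, Python scripts to look and compute and a shell command to move; the robot and the scene stay as the last step left them, time stands still between calls to the robot, and variables do not carry over. Pictures are saved under pics/ and viewed, at most 10 in all, crops included, and the job is handed in when it is done.

```bash
ls; mkdir -p pics; cat > h.py <<'E'
import numpy as np, cv2
from scipy.spatial.transform import Rotation as R
from station import readout, get_image, bot
def rot(a):
    a=np.array(a,float)
    return a if a.shape==(3,3) else R.from_quat(np.r_[a[1:],a[0]]).as_matrix()
def ray(c,uv):
    p=cv2.undistortPoints(np.array(uv,float).reshape(-1,1,2),np.array(c["intrinsics"]),np.array(c["dist_coeffs"])).reshape(-1,2)
    return np.c_[p,np.ones(len(p))]@rot(c["attitude"]).T
def plane(c,uv,z):
    d=ray(c,uv);o=np.array(c["xyz"]);return o+d*((z-o[2])/d[:,2])[:,None]
def proj(c,P):
    Rm=rot(c["attitude"]);X=(np.array(P,float).reshape(-1,3)-c["xyz"])@Rm
    return cv2.projectPoints(X,np.zeros(3),np.zeros(3),np.array(c["intrinsics"]),np.array(c["dist_coeffs"]))[0].reshape(-1,2)
def save(c,n): cv2.imwrite("pics/"+n,cv2.cvtColor(c["image"],cv2.COLOR_RGB2BGR))
def st():
    o=readout.get_obs(); print({k:np.round(o[k],4) for k in ("t","qpos","ee_pos","ee_rot","wrist_force","width")}); return o
E
python3 - <<'E'
from h import *
import pickle
st(); print(bot.pinch_z)
for n in ("top","scene"):
    c=get_image(n); save(c,n+"0.png"); pickle.dump(c,open(n+"0.pkl","wb")); print(n,c["xyz"],c["attitude"],c["intrinsics"])
E
```

```text
pics
{'t': np.float64(0.0), 'qpos': array([-8.7740e-01,  2.5570e-01,  1.0700e-01, -5.0000e-04, -1.4239e+00,
       -2.8460e-01]), 'ee_pos': array([ 0.2185, -0.5042,  0.2304]), 'ee_rot': array([-2.000e-04, -2.029e-01,  9.792e-01,  9.000e-04]), 'wrist_force': array([-0.8339, -0.018 ,  0.2254]), 'width': np.float64(0.0852)}
0.0187
top [ 0.31858921 -0.09697238  1.54794547] [ 0.05820154 -0.69419252  0.71555156 -0.05191611] [[502.91774457   0.         319.17239226]
 [  0.         502.91774457 202.97811733]
 [  0.           0.           1.        ]]
scene [ 1.38933182 -0.6048025   0.87752605] [-0.37769297  0.79626278  0.4236986  -0.20926799] [[518.97768898   0.         325.97811837]
 [  0.         518.97768898 198.47592187]
 [  0.           0.           1.        ]]
```

View pics/top0.png

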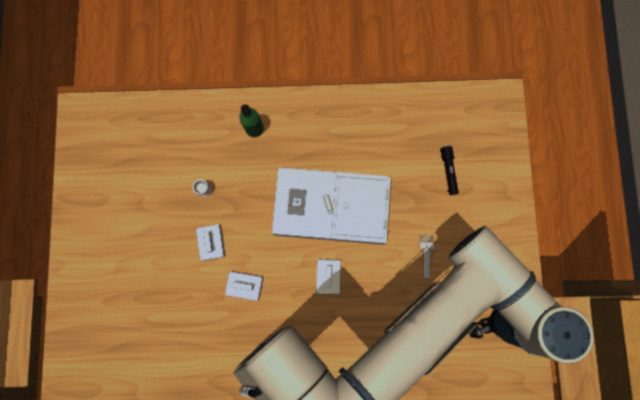

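View pics/scene0.png

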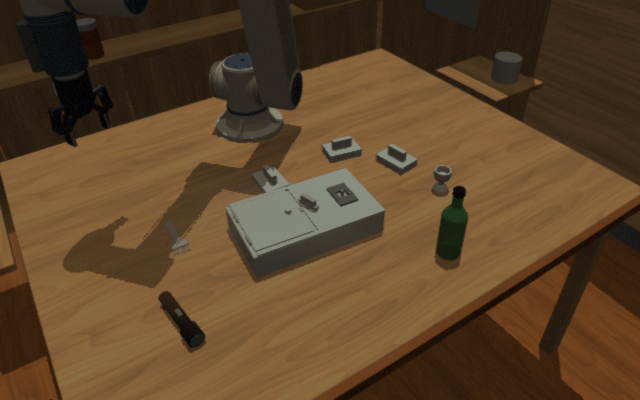

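The top view has the cabinet centred near (332,206), with its door on the right (world -y). The pin and seat are at (297,201) and the turnbutton at (328,204). The leftmost cover is at (210,242), with the egg cup at (202,187) and the bottle at (250,121).

```bash
python3 - <<'E'
from h import *
import pickle
c=pickle.load(open("top0.pkl","rb"));im=c["image"]
hsv=cv2.cvtColor(im,cv2.COLOR_RGB2HSV)
m=((hsv[...,1]<60)&(hsv[...,2]>120)).astype(np.uint8)
cs,_=cv2.findContours(m,cv2.RETR_EXTERNAL,cv2.CHAIN_APPROX_NONE)
for k in cs:
    a=cv2.contourArea(k)
    if a<150: continue
    (u,v),s,ang=cv2.minAreaRect(k)
    z=0.07 if a>4000 else 0.022
    b=cv2.boxPoints(cv2.minAreaRect(k)); P=plane(c,b,z)
    print(a,np.round((u,v)),"ctr",np.round(P.mean(0),3),[ (round(np.linalg.norm(P[i+1]-P[i]),3),round(np.degrees(np.arctan2(*(P[i+1]-P[i])[1::-1])),1)) for i in range(2)])
for n,uv,z in (("btn",(328,204),.098),("pin",(297,201),.08),("egg",(202,187),.06),("bottle foot",(255,132),.0),("bottletop",(244,108),.19)): print(n,plane(c,[uv],z).round(3))
w=get_image("wrist"); print(w["xyz"],w["attitude"],w["intrinsics"][0]); o=st()
Rt=rot(o["ee_rot"]); print("cam in tool",Rt.T@(np.array(w["xyz"])-o["ee_pos"]), (Rt.T@rot(w["attitude"])).round(3)); print(Rt.round(3))
E
```

```text
605.5 [332. 390.] ctr [ 0.012 -0.108  0.022] [(np.float64(0.174), np.float64(-91.5)), (np.float64(0.052), np.float64(177.5))]
2905.5 [283. 371.] ctr [0.067 0.034 0.022] [(np.float64(0.157), np.float64(-52.3)), (np.float64(0.176), np.float64(-140.4))]
2293.5 [565. 335.] ctr [ 0.148 -0.791  0.022] [(np.float64(0.156), np.float64(-91.4)), (np.float64(0.153), np.float64(173.2))]
1141.0 [531. 309.] ctr [ 0.225 -0.702  0.022] [(np.float64(0.129), np.float64(-50.7)), (np.float64(0.099), np.float64(-141.1))]
765.5 [243. 286.] ctr [0.316 0.149 0.022] [(np.float64(0.072), np.float64(-10.5)), (np.float64(0.102), np.float64(-101.9))]
705.5 [328. 276.] ctr [ 0.337 -0.107  0.022] [(np.float64(0.098), np.float64(-4.7)), (np.float64(0.071), np.float64(-94.7))]
9317.0 [436. 318.] ctr [ 0.212 -0.413  0.07 ] [(np.float64(0.576), np.float64(-50.8)), (np.float64(0.188), np.float64(-141.8))]
728.5 [209. 242.] ctr [0.449 0.251 0.022] [(np.float64(0.071), np.float64(-83.6)), (np.float64(0.103), np.float64(-171.8))]
162.5 [200. 187.] ctr [0.621 0.281 0.022] [(np.float64(0.048), np.float64(-7.5)), (np.float64
[... 245 characters left out ...]
e foot [[0.797 0.111 0.   ]]
bottletop [[0.81  0.116 0.19 ]]
[ 0.14085952 -0.53672808  0.37314671] [0.0893685  0.54159425 0.82459437 0.13686877] [337.00701731   0.         316.73809938]
{'t': np.float64(0.15), 'qpos': array([-8.7740e-01,  2.5560e-01,  1.0730e-01, -4.0000e-04, -1.4239e+00,
       -2.8460e-01]), 'ee_pos': array([ 0.2186, -0.5043,  0.2306]), 'ee_rot': array([-2.000e-04, -2.030e-01,  9.792e-01,  7.000e-04]), 'wrist_force': array([-0.5067,  0.3809,  0.1947]), 'width': np.float64(0.0853)}
cam in tool [ 0.08417955  0.0013405  -0.14250536] [[-0.    -0.947 -0.323]
 [ 1.     0.    -0.001]
 [ 0.001 -0.323  0.947]]
[[-0.918 -0.397 -0.001]
 [-0.397  0.918  0.001]
 [ 0.     0.001 -1.   ]]
```

```bash
python3 -m handwheel '[[[-0.02,0.01,-0.001,0],[-0.036,0.018,-0.002,0],[-0.036,0.018,-0.002,0],[-0.036,0.018,-0.002,0],[-0.036,0.018,-0.002,0],[-0.036,0.018,-0.002,0],[-0.036,0.018,-0.002,0],[-0.036,0.018,-0.002,0],[-0.036,0.018,-0.002,0],[-0.036,0.018,-0.002,0],[-0.036,0.018,-0.002,0],[-0.036,0.018,-0.002,0],[-0.036,0.018,-0.002,0],[-0.02,0.01,0,0],[0,0,0,0]]]' 0.4 40
python3 - <<'E'
from h import *
import pickle
o=st()
for n in ("wrist","top"):
    c=get_image(n); save(c,n+"1.png"); pickle.dump(c,open(n+"1.pkl","wb"))
E
```

```text
t: 2.02
ee_pos: [0.5583, -0.0996, 0.2554]
ee_rot: [-0.001, -0.204, 0.979, 0.0]
wrist_force: [-0.0, -0.8, 0.0]
width: 0.0343
finger_force: 0.0
{'t': np.float64(2.025), 'qpos': array([ 9.9100e-02,  2.8550e-01,  2.0990e-01, -2.0000e-04, -1.4967e+00,
       -1.2595e+00]), 'ee_pos': array([ 0.5583, -0.0996,  0.2554]), 'ee_rot': array([-8.000e-04, -2.037e-01,  9.790e-01,  2.000e-04]), 'wrist_force': array([-0.0426, -0.7772,  0.0079]), 'width': np.float64(0.0343)}
```

View pics/wrist1.png

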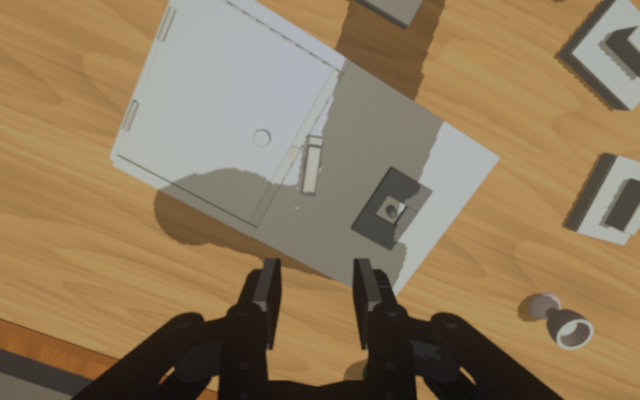

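The wrist view shows the cabinet with corners at (112,160), (498,157) and (398,293). The button ridge runs from (314,137) to (310,195), the pin is near (392,211) and the knob at (262,137). I'll zoom in on the button and pin.

```bash
python3 - <<'E'
from h import *
import pickle
c=pickle.load(open("wrist1.pkl","rb"));im=c["image"]
cv2.imwrite("pics/crop1.png",cv2.cvtColor(cv2.resize(im[120:260,280:450],None,fx=4,fy=4,interpolation=cv2.INTER_CUBIC),cv2.COLOR_RGB2BGR))
hsv=cv2.cvtColor(im,cv2.COLOR_RGB2HSV)
for uv in ((200,100),(380,130),(460,160),(500,250),(100,250),(350,300)): print(uv,hsv[uv[1],uv[0]])
m=((hsv[...,1]<75)).astype(np.uint8)
m=cv2.morphologyEx(m,cv2.MORPH_CLOSE,np.ones((5,5)))
cs,_=cv2.findContours(m,cv2.RETR_EXTERNAL,cv2.CHAIN_APPROX_NONE)
for k in sorted(cs,key=cv2.contourArea)[-5:]:
    print(cv2.contourArea(k),cv2.boundingRect(k),cv2.approxPolyDP(k,6,True).reshape(-1,2).tolist())
for n,uv,z in (("knob",(262,137),.082),("c112",(112,160),.07),("c498",(498,157),.07),("c398",(398,293),.07)): print(n,plane(c,[uv],z).round(4))
E
```

```text
(200, 100) [ 84   7 180]
(380, 130) [ 23  35 132]
(460, 160) [ 75   6 180]
(500, 250) [ 17 133 161]
(100, 250) [ 17 135 164]
(350, 300) [ 17 135 163]
3242.0 (122, 341, 137, 59) [[258, 393], [246, 390], [252, 381], [242, 378], [244, 363], [241, 379], [234, 371], [224, 376], [230, 360], [220, 361], [218, 341], [181, 357], [168, 383], [158, 385], [154, 371], [122, 399], [194, 399], [215, 373], [220, 399]]
4536.5 (376, 339, 138, 61) [[376, 390], [385, 392], [379, 399], [414, 399], [413, 375], [421, 374], [439, 399], [513, 399], [439, 339], [400, 345], [411, 359], [387, 357], [390, 382]]
4593.0 (566, 154, 74, 92) [[604, 154], [566, 225], [623, 245], [639, 230], [639, 161]]
5826.5 (560, 0, 80, 111) [[603, 0], [560, 55], [614, 107], [631, 110], [639, 104], [639, 9], [631, 0]]
67576.0 (109, 0, 391, 315) [[168, 0], [109, 154], [113, 165], [350, 286], [360, 277], [367, 314], [384, 299], [392, 302], [499, 157], [258, 0]]
knob [[ 0.5377 -0.1627  0.082 ]]
c112 [[ 0.6201 -0.2933  0.07  ]]
c498 [[0.4648 0.0564 0.07  ]]
c398 [[0.6419 0.0383 0.07  ]]
```

View pics/crop1.png

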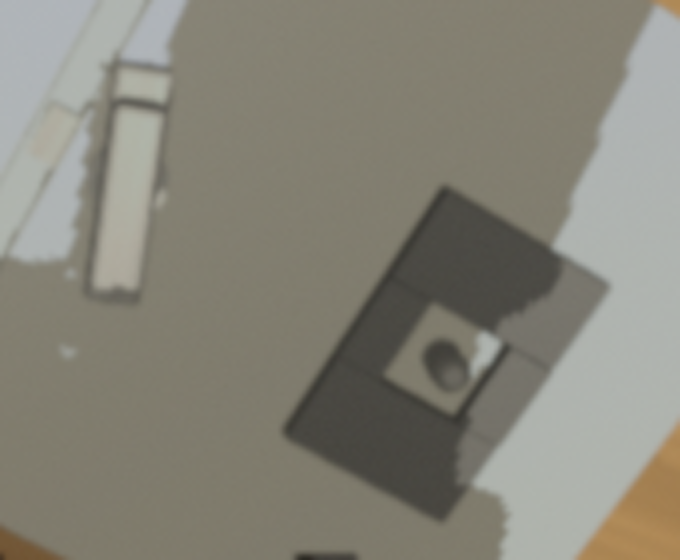

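The crop shows the ridge top face with corners (115,107), (166,110), (137,290) and (92,287). The seat plate corners are (445,187), (610,287), (443,520) and (285,433), and the pin tip is at (453,376).

```bash
python3 - <<'E'
from h import *
import pickle
c=pickle.load(open("wrist1.pkl","rb"))
f=lambda L:np.array(L)/4+[280-.375,120-.375]
r=plane(c,f([(115,107),(166,110),(137,290),(92,287)]),.098)
s=plane(c,f([(445,187),(610,287),(443,520),(285,433)]),.076)
p=plane(c,f([(453,376)]),.086)
ang=lambda d:np.degrees(np.arctan2(d[1],d[0])).round(2)
print("ridge ctr",r.mean(0).round(4),"ang",ang(r[2]-r[1]),ang(r[3]-r[0]),np.linalg.norm(r[2]-r[1]),np.linalg.norm(r[1]-r[0]))
print("seat ctr",s.mean(0).round(4),[ (ang(s[(i+1)%4]-s[i]),np.linalg.norm(s[(i+1)%4]-s[i]).round(4)) for i in range(4)])
print("pin",p.round(4))
C=plane(c,[(112,160),(498,157),(398,293)],.07)
print(ang(C[2]-C[1]),ang(C[2]-C[0]))
# door edge seam etc: cabinet edge fit from contour
hsv=cv2.cvtColor(c["image"],cv2.COLOR_RGB2HSV);m=((hsv[...,1]<75)).astype(np.uint8)
k=max(cv2.findContours(m,cv2.RETR_EXTERNAL,cv2.CHAIN_APPROX_NONE)[0],key=cv2.contourArea).reshape(-1,2).astype(float)
P=plane(c,k,.07)
for nm,a,b in (("right(+y)",(499,157),(410,278)),("front(-x)",(270,10),(490,152)),("far(+x)",(120,168),(345,283))):
    a=np.array(a,float);b=np.array(b,float);d=(b-a)/np.linalg.norm(b-a);n=np.array([-d[1],d[0]])
    t=(k-a)@d;sel=(abs((k-a)@n)<5)&(t>5)&(t<np.linalg.norm(b-a)-5)
    vx,vy,x0,y0=cv2.fitLine(P[sel][:,:2].astype(np.float32),cv2.DIST_HUBER,0,.01,.01).ravel()
    print(nm,sel.sum(),np.degrees(np.arctan2(vy,vx)),x0,y0)
E
```

```text
ridge ctr [ 0.5445 -0.1096  0.098 ] ang 14.57 15.76 0.04218939394366125 0.011347670352379846
seat ctr [ 0.5552 -0.0178  0.076 ] [(np.float64(83.1), np.float64(0.05)), (np.float64(-6.64), np.float64(0.0742)), (np.float64(-96.76), np.float64(0.0494)), (np.float64(173.8), np.float64(0.0743))]
pin [[ 0.5555 -0.0176  0.086 ]]
-5.83 86.24
right(+y) 112 -6.531494 0.5386225 0.049746398
front(-x) 212 83.247215 0.44816786 -0.08017923
far(+x) 216 83.772896 0.6398583 -0.15755916
```

```bash
python3 -m handwheel '[[[0.0166,-0.0037,0.01,0.145],[0,0,0.03,0],[0,0,0.04,0],[0,0,0.04,0],[0,0,0.03,0],[0,0,0.02,0],[0,0,0.01,0],[0,0,0,0],[0,0,0,0]]]' 0.4 25
python3 - <<'E'
from h import *
o=st(); print(np.degrees(np.arctan2(*rot(o["ee_rot"])[1::-1,0])))
E
```

```text
t: 3.25
ee_pos: [0.5448, -0.1108, 0.0774]
ee_rot: [0.001, -0.131, 0.991, -0.0]
wrist_force: [0.1, -0.4, 0.4]
width: 0.0339
finger_force: 0.0
{'t': np.float64(3.25), 'qpos': array([ 8.1100e-02,  3.6050e-01, -1.5030e-01,  4.0000e-04, -1.0580e+00,
       -1.3884e+00]), 'ee_pos': array([ 0.5448, -0.1108,  0.0774]), 'ee_rot': array([ 1.000e-03, -1.315e-01,  9.913e-01, -2.000e-04]), 'wrist_force': array([ 0.12  , -0.435 ,  0.3991]), 'width': np.float64(0.0339)}
-164.89208162626002
```

```bash
python3 -m handwheel '[[[0,0.001,0.002,0],[0,0,0,0],[0,0,0,0],[0,0,0,0],[0,0,0,0]]]' 0 25
```

```text
t: 3.88
ee_pos: [0.5448, -0.1104, 0.0753]
ee_rot: [0.001, -0.132, 0.991, -0.001]
wrist_force: [1.1, -3.9, 2.9]
width: 0.0125
finger_force: 30.2
```

```bash
python3 -m handwheel '[[[0,0,0,-0.06],[0,0,0,-0.12],[0,0,0,-0.12],[0,0,0,-0.12],[0,0,0,-0.12],[0,0,0,-0.12],[0,0,0,-0.12],[0,0,0,-0.12],[0,0,0,-0.12],[0,0,0,-0.12],[0,0,0,-0.05],[0,0,0,0],[0,0,0,0]]]' 0 25
python3 - <<'E'
from h import *
o=st(); print(np.degrees(np.arctan2(*rot(o["ee_rot"])[1::-1,0])))
E
```

```text
t: 5.5
ee_pos: [0.5464, -0.1118, 0.0753]
ee_rot: [0.001, -0.665, 0.747, -0.003]
wrist_force: [7.6, -12.5, -3.2]
width: 0.0128
finger_force: 29.5
{'t': np.float64(5.5), 'qpos': array([ 0.0815,  0.3634, -0.1537,  0.0049, -1.0491, -0.2002]), 'ee_pos': array([ 0.5464, -0.1118,  0.0753]), 'ee_rot': array([ 6.000e-04, -6.648e-01,  7.470e-01, -3.100e-03]), 'wrist_force': array([  7.6164, -12.5002,  -3.2063]), 'width': np.float64(0.0128)}
-96.66229194616103
```

```bash
python3 -m handwheel '[[[0,0,0,0],[0,0,0,0],[0,0,0,0],[0,0,-0.02,0],[0,0,-0.04,0],[0,0,-0.05,0],[0,0,-0.05,0],[0,0,-0.02,0],[0,0,0,0]]]' 0.45 40
python3 - <<'E'
from h import *
import pickle
o=st();c=get_image("wrist"); save(c,"wrist2.png"); pickle.dump(c,open("wrist2.pkl","wb"))
E
```

```text
t: 6.62
ee_pos: [0.5446, -0.1092, 0.256]
ee_rot: [0.002, -0.665, 0.747, -0.001]
wrist_force: [-0.1, -0.2, -0.8]
width: 0.0385
finger_force: 0.0
{'t': np.float64(6.625), 'qpos': array([ 8.3700e-02,  2.5800e-01,  1.7410e-01, -1.0000e-04, -1.4832e+00,
       -2.0030e-01]), 'ee_pos': array([ 0.5446, -0.1092,  0.256 ]), 'ee_rot': array([ 0.0015, -0.6647,  0.7471, -0.0011]), 'wrist_force': array([-0.1004, -0.2048, -0.7905]), 'width': np.float64(0.0385)}
```

View pics/wrist2.png

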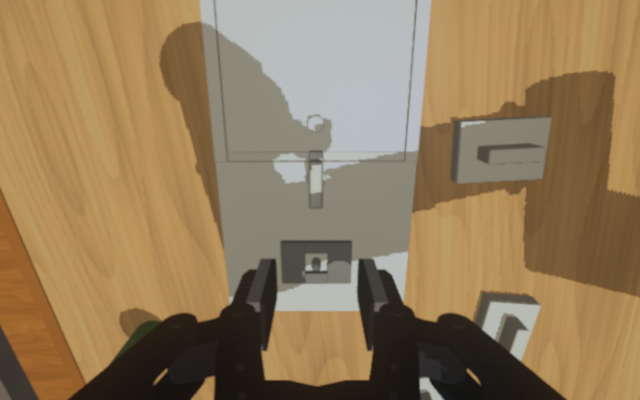

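The bar now lies straight along the cabinet's y axis across the door edge, from (316,152) to (316,207), and the door is shut. Next is the cover.

```bash
python3 -m handwheel '[[[-0.02,0.008,0,0],[-0.036,0.0143,0,0],[-0.036,0.0143,0,0],[-0.036,0.0143,0,0],[-0.036,0.0143,0,0],[-0.036,0.0143,0,0],[-0.036,0.0143,0,0],[-0.036,0.0143,0,0],[-0.036,0.0143,0,0],[-0.036,0.0143,0,0],[0,0,0,0.16],[0,0,0,0.17],[0,0,0,0.17],[0,0,0,0.17],[0,0,0,0.17],[0,0,0,0.17],[0,0,0,0.17],[0,0,0,0.13],[0,0,0,0],[0,0,0,0]]]' 0.6 40
python3 - <<'E'
from h import *
import pickle
o=st();print(np.degrees(np.arctan2(*rot(o["ee_rot"])[1::-1,0])))
c=get_image("wrist"); save(c,"wrist3.png"); pickle.dump(c,open("wrist3.pkl","wb"))
E
```

```text
t: 9.18
ee_pos: [0.448, 0.2479, 0.2534]
ee_rot: [-0.001, -0.073, 0.997, -0.0]
wrist_force: [-0.1, 0.0, -0.4]
width: 0.0512
finger_force: 0.0
{'t': np.float64(9.175), 'qpos': array([ 8.1160e-01,  1.7480e-01,  6.1200e-02, -3.0000e-04, -1.4589e+00,
       -2.2360e+00]), 'ee_pos': array([0.448 , 0.2479, 0.2534]), 'ee_rot': array([-7.000e-04, -7.310e-02,  9.973e-01, -5.000e-04]), 'wrist_force': array([-0.127 ,  0.0012, -0.4088]), 'width': np.float64(0.0512)}
-171.61653173022194
```

View pics/wrist3.png

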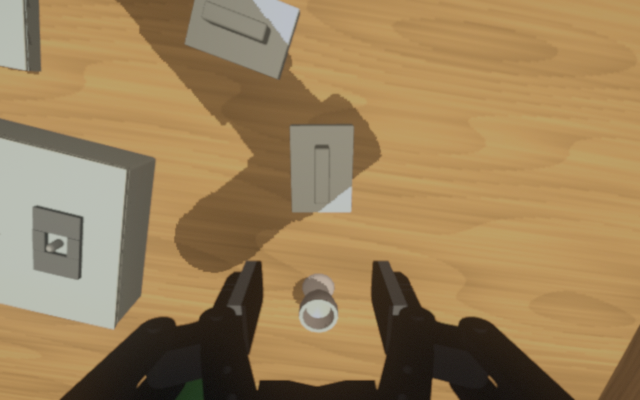

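The cover is centred near (322,168), with corners around (290,125), (353,125), (351,212) and (291,212), and it is nearly aligned with the tool. The egg cup at (318,310) is well beyond it.

```bash
python3 - <<'E'
from h import *
import pickle
c=pickle.load(open("wrist3.pkl","rb"))
hsv=cv2.cvtColor(c["image"],cv2.COLOR_RGB2HSV);m=((hsv[...,1]<75)).astype(np.uint8)
ks=cv2.findContours(m,cv2.RETR_EXTERNAL,cv2.CHAIN_APPROX_NONE)[0]
k=[k for k in ks if cv2.contourArea(k)>2000 and cv2.pointPolygonTest(k,(322,168),False)>0][0]
print(cv2.approxPolyDP(k,5,True).reshape(-1,2).tolist())
P=plane(c,k.reshape(-1,2),.022)[:,:2].astype(np.float32)
(ctr,s,a)=cv2.minAreaRect(P*1000);print(ctr,s,a)
def cal(phi,p,t):
    d=np.array(t)-p;return d[0]*np.cos(phi)+d[1]*np.sin(phi), d[0]*np.sin(phi)-d[1]*np.cos(phi)
print(cal(np.radians(-171.6),[.448,.2479],np.array(ctr)/1000))
g=cv2.cvtColor(c["image"],cv2.COLOR_RGB2GRAY)[120:218,286:358]
e=cv2.Canny(cv2.resize(g,None,fx=3,fy=3,interpolation=cv2.INTER_CUBIC),30,80)
L=cv2.HoughLinesP(e,1,np.pi/360,40,minLineLength=80,maxLineGap=10)
for l in L[:,0]:
    q=l.reshape(2,2)/3+[286,120]; z=.051 if 305<q[0,0]<340 and 305<q[1,0]<340 else .022
    w=plane(c,q,z);d=w[1]-w[0]; print(q.round(1).tolist(),z,w[:,:2].round(4).tolist(),np.degrees(np.arctan2(d[1],d[0])).round(1))
E
```

```text
[[291, 125], [292, 211], [349, 212], [353, 126]]
(447.4394226074219, 253.624755859375) (100.44876098632812, 70.19815826416016) 8.439620018005371
(np.float64(-0.00028172596875582245), np.float64(0.005745233427898864))
[[320.0, 210.3], [349.7, 187.3]] 0.022 [[0.4952, 0.2593], [0.4625, 0.2889]] 137.9
[[319.7, 210.3], [349.3, 187.0]] 0.022 [[0.4953, 0.2589], [0.4621, 0.2885]] 138.3
```

```bash
python3 -m handwheel '[[[0,0.0057,0.02,0],[0,0,0.04,0],[0,0,0.04,0],[0,0,0.04,0],[0,0,0.04,0],[0,0,0.025,0],[0,0,0.015,0],[0,0,0.006,0],[0,0,0,0],[0,0,0,0]]]' 0.5 60
python3 - <<'E'
from h import *
o=st();print(np.degrees(np.arctan2(*rot(o["ee_rot"])[1::-1,0])))
E
python3 -m handwheel '[[[0,0,0,0],[0,0,0,0],[0,0,0,0],[0,0,0,0],[0,0,0,0]]]' 0 60
```

```text
t: 10.48
ee_pos: [0.4481, 0.2542, 0.0292]
ee_rot: [0.001, -0.072, 0.997, 0.001]
wrist_force: [0.5, -0.5, -0.2]
width: 0.0427
finger_force: 0.0
{'t': np.float64(10.475), 'qpos': array([ 8.2060e-01,  3.4330e-01, -3.2130e-01,  3.0000e-04, -9.0430e-01,
       -2.2475e+00]), 'ee_pos': array([0.4481, 0.2542, 0.0292]), 'ee_rot': array([ 8.000e-04, -7.200e-02,  9.974e-01,  6.000e-04]), 'wrist_force': array([ 0.5468, -0.4769, -0.1671]), 'width': np.float64(0.0427)}
-171.74124067127414
t: 11.1
ee_pos: [0.4479, 0.2541, 0.029]
ee_rot: [0.001, -0.072, 0.997, 0.0]
wrist_force: [-1.5, -0.3, 5.0]
width: 0.0151
finger_force: 61.1
```

```bash
python3 -m handwheel '[[[0,0,0,0],[0,0,0.002,0],[0,0,0.002,0],[0,0,0,0]]]' 0.35 60
python3 -m handwheel '[[[0,0,0,0],[0,0,0,0],[0,0,0,0],[0,0,0,0]]]' 0 70
python3 -m handwheel '[[[0,0,-0.01,0],[0,0,-0.03,0],[0,0,-0.04,0],[0,0,-0.03,0],[0,0,-0.01,0],[0,0,0,0]]]' 0 70
python3 - <<'E'
from h import *
import pickle
o=st();print(np.degrees(np.arctan2(*rot(o["ee_rot"])[1::-1,0])))
for n in ("wrist","scene","top"):
    c=get_image(n); save(c,n+"4.png"); pickle.dump(c,open(n+"4.pkl","wb"))
E
```

```text
t: 11.6
ee_pos: [0.4473, 0.2535, 0.0239]
ee_rot: [-0.0, -0.072, 0.997, -0.0]
wrist_force: [-0.3, 1.0, -0.3]
width: 0.0297
finger_force: 0.0
t: 12.1
ee_pos: [0.4475, 0.2538, 0.0244]
ee_rot: [0.0, -0.072, 0.997, 0.0]
wrist_force: [-0.3, 0.3, 0.9]
width: 0.0149
finger_force: 68.7
t: 12.85
ee_pos: [0.4474, 0.2538, 0.1443]
ee_rot: [0.0, -0.072, 0.997, 0.0]
wrist_force: [-0.7, 0.0, -0.5]
width: 0.0148
finger_force: 68.4
{'t': np.float64(12.85), 'qpos': array([ 8.2060e-01,  2.2930e-01, -1.5110e-01, -4.0000e-04, -1.1900e+00,
       -2.2477e+00]), 'ee_pos': array([0.4474, 0.2538, 0.1443]), 'ee_rot': array([ 0.000e+00, -7.170e-02,  9.974e-01,  3.000e-04]), 'wrist_force': array([-0.7351,  0.032 , -0.5076]), 'width': np.float64(0.0148)}
-171.77418623516112
```

View pics/wrist4.png

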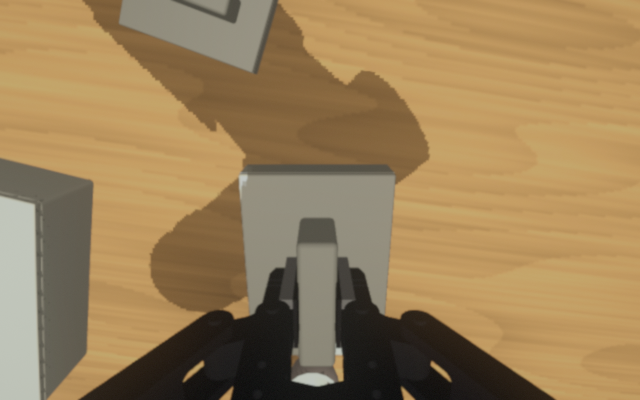

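```bash
python3 - <<'E'
from h import *
import pickle
c=pickle.load(open("wrist2.pkl","rb"));c4=pickle.load(open("wrist4.pkl","rb"));c3=pickle.load(open("wrist3.pkl","rb"))
s=plane(c,[(281,241),(352,241),(351.5,283),(281.5,283)],.076);print("seat2",s.mean(0).round(4),s.round(4).tolist())
s=plane(c3,[(34,206.5),(82.5,214.5),(79.5,278),(33,268.5)],.076);print("seat3",s.mean(0).round(4))
r=plane(c,[(311,164),(322,164),(322,207),(311,207)],.098);print(r.mean(0).round(4),np.degrees(np.arctan2(*(r[3]-r[0])[1::-1])))
# cover near edge, from wrist4
w=plane(c4,[(246,174),(391,174)],.142);phi=np.radians(-171.77);d=w[:,:2]-[.4474,.2538]
print("tool xy of near corners",np.c_[d@[np.cos(phi),np.sin(phi)],d@[np.sin(phi),-np.cos(phi)]].round(4))
big=np.hstack([cv2.resize(c["image"][225:300,260:370],None,fx=3.5,fy=3.5,interpolation=cv2.INTER_CUBIC),cv2.resize(c4["image"][155:230,230:340],None,fx=3.5,fy=3.5,interpolation=cv2.INTER_CUBIC)])
cv2.imwrite("pics/crop5.png",big[...,::-1])
E
```

```text
seat2 [ 0.5548 -0.0181  0.076 ] [[0.5889, -0.0475, 0.076], [0.5149, -0.039, 0.076], [0.5196, 0.0114, 0.076], [0.596, 0.0027, 0.076]]
seat3 [ 0.5537 -0.0149  0.076 ]
[ 0.5441 -0.1087  0.098 ] 83.00021283675389
tool xy of near corners [[ 0.0499 -0.0303]
 [ 0.0499  0.0336]]
```

View pics/crop5.png

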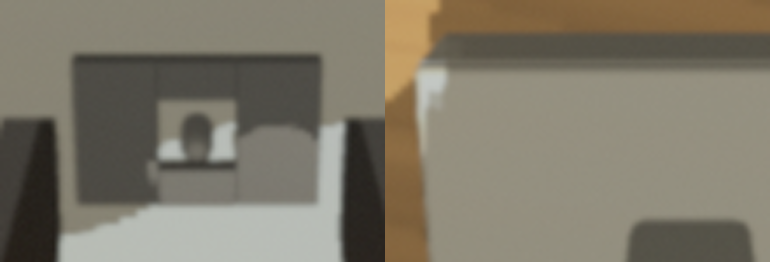

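The crop puts the seat top face at px (281,243)–(351,283) and the pin tip at about (316.3,268.4). The cover's near left corner is at (240,173.6), so it is symmetric in the grip.

```bash
python3 - <<'E'
from h import *
import pickle
c=pickle.load(open("wrist2.pkl","rb"))
s=plane(c,[(281.1,243),(351.4,243),(350.9,283),(282.6,283)],.076);print(s.mean(0).round(4),np.degrees(np.arctan2(*(s[0]-s[1])[1::-1])))
print("tip",plane(c,[(316.3,268.4)],.086).round(4),"foot",plane(c,[(316.3,258)],.07).round(4))
E
python3 -m handwheel '[[[-0.0045,-0.018,0,0],[-0.0085,-0.0355,0,0],[-0.0085,-0.0355,0,0],[-0.0085,-0.0355,0,0],[-0.0085,-0.0355,0,0],[-0.0085,-0.0355,0,0],[-0.0085,-0.0355,0,0],[-0.0085,-0.0355,0,0],[-0.004,-0.0173,0,0],[0,0,0,0.13],[0,0,0,0.129],[0,0,0,0],[0,0,0,0]]]' 0 70
python3 - <<'E'
from h import *
o=st();print(np.degrees(np.arctan2(*rot(o["ee_rot"])[1::-1,0])))
E
```

```text
[ 0.555 -0.017  0.076] -6.577223700215418
tip [[ 0.5551 -0.0166  0.086 ]] foot [[ 0.5548 -0.0204  0.07  ]]
t: 14.62
ee_pos: [0.5553, -0.0174, 0.1441]
ee_rot: [-0.0, 0.056, 0.998, -0.0]
wrist_force: [-0.1, -0.2, -1.1]
width: 0.015
finger_force: 68.5
{'t': np.float64(14.625), 'qpos': array([ 2.5030e-01,  3.0760e-01, -4.4700e-02, -1.0000e-04, -1.2190e+00,
       -1.9336e+00]), 'ee_pos': array([ 0.5553, -0.0174,  0.1441]), 'ee_rot': array([-2.000e-04,  5.620e-02,  9.984e-01, -0.000e+00]), 'wrist_force': array([-0.1123, -0.1504, -1.0926]), 'width': np.float64(0.015)}
173.55151141695777
```

```bash
python3 -m handwheel '[[[0,0,0.01,0],[0,0,0.015,0],[0,0,0.005,0],[0,0,0.003,0],[0,0,0.002,0],[0,0,0.002,0],[0,0,0,0]]]' 0 70
cat > s.py <<'E'
from h import *
o=st();print(np.degrees(np.arctan2(*rot(o["ee_rot"])[1::-1,0])))
E
python3 s.py
```

```text
t: 15.5
ee_pos: [0.5555, -0.0174, 0.1073]
ee_rot: [0.0, 0.058, 0.998, 0.0]
wrist_force: [0.1, 0.8, -1.4]
width: 0.0146
finger_force: 68.5
{'t': np.float64(15.5), 'qpos': array([ 0.2503,  0.3349, -0.1046,  0.    , -1.1312, -1.9362]), 'ee_pos': array([ 0.5555, -0.0174,  0.1073]), 'ee_rot': array([1.000e-04, 5.760e-02, 9.983e-01, 0.000e+00]), 'wrist_force': array([ 0.1376,  0.8244, -1.3831]), 'width': np.float64(0.0146)}
173.40149655133874
```

```bash
python3 -m handwheel '[[[0,0,0.002,0],[0,0,0.002,0],[0,0,0.002,0],[0,0,0.001,0],[0,0,0,0]]]' 0 70; python3 -m handwheel '[[[0,0,0.002,0],[0,0,0.002,0],[0,0,0,0],[0,0,0,0]]]' 0 70
```

```text
t: 16.12
ee_pos: [0.5555, -0.0174, 0.1004]
ee_rot: [0.0, 0.058, 0.998, 0.0]
wrist_force: [-0.6, 0.1, -0.8]
width: 0.0152
finger_force: 68.5
t: 16.62
ee_pos: [0.5556, -0.0174, 0.0968]
ee_rot: [0.0, 0.057, 0.998, -0.0]
wrist_force: [-3.1, 0.4, 5.7]
width: 0.0148
finger_force: 69.2
```

```bash
python3 -m handwheel '[[[0,0,0.001,0],[0,0,0.001,0],[0,0,0.0005,0],[0,0,0,0],[0,0,0,0]]]' 0 70;  python3 -m handwheel '[[[0,0,0.0005,0],[0,0,0.0005,0],[0,0,0,0],[0,0,0,0]]]' 0 70
```

```text
t: 17.25
ee_pos: [0.5556, -0.0174, 0.0946]
ee_rot: [0.0, 0.057, 0.998, -0.0]
wrist_force: [-3.3, 1.2, 7.6]
width: 0.015
finger_force: 69.5
t: 17.75
ee_pos: [0.5556, -0.0174, 0.0943]
ee_rot: [0.001, 0.057, 0.998, -0.0]
wrist_force: [-5.8, 1.4, 12.1]
width: 0.0153
finger_force: 70.5
```

```bash
python3 -m handwheel '[[[0,0,0.0005,0],[0,0,0.0005,0],[0,0,0,0],[0,0,0,0]]]' 0 70; python3 s.py; python3 - <<'E'
from h import *
import pickle
print(readout.get_obs()["wrist_torque"])
for n in ("scene","top"):
    c=get_image(n); save(c,n+"6.png"); pickle.dump(c,open(n+"6.pkl","wb"))
a=get_image("scene")["image"][160:290,210:400];b=pickle.load(open("top6.pkl","rb"))["image"][150:260,180:410]
cv2.imwrite("pics/fin.png",cv2.resize(a,None,fx=4,fy=4,interpolation=cv2.INTER_CUBIC)[...,::-1])
E
```

```text
t: 18.25
ee_pos: [0.5556, -0.0174, 0.0943]
ee_rot: [0.001, 0.057, 0.998, -0.0]
wrist_force: [-9.1, 2.3, 17.6]
width: 0.0149
finger_force: 71.3
{'t': np.float64(18.25), 'qpos': array([ 2.5060e-01,  3.4500e-01, -1.2600e-01,  8.0000e-04, -1.0980e+00,
       -1.9363e+00]), 'ee_pos': array([ 0.5556, -0.0174,  0.0943]), 'ee_rot': array([ 9.000e-04,  5.720e-02,  9.984e-01, -1.000e-04]), 'wrist_force': array([-9.1316,  2.348 , 17.6465]), 'width': np.float64(0.0149)}
173.4408286092672
[ 0.81194951  3.06012646 -0.07958182]
```

View pics/fin.png

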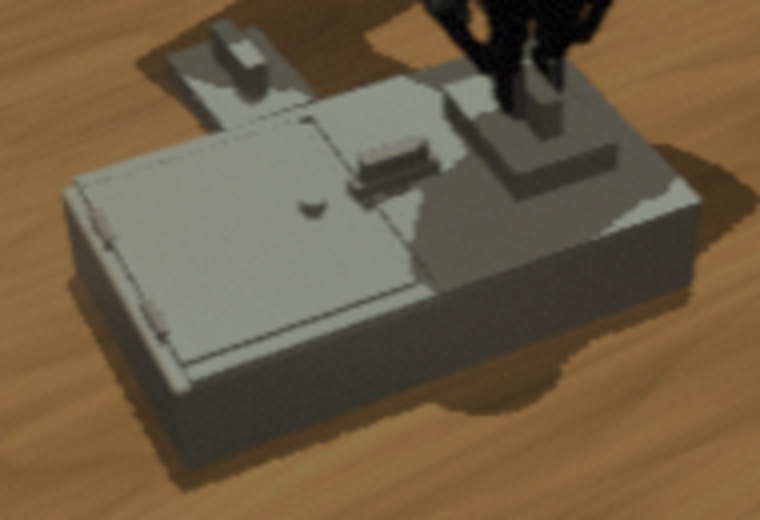

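The picture shows the cover flush on the frame and square, the button across the edge of the shut door, and everything else undisturbed. I'll hold briefly, then hand in.

```bash
python3 -m handwheel '[[[0,0,0,0],[0,0,0,0],[0,0,0,0],[0,0,0,0]]]' 0 70 && python3 -c "
from station import bot
print(bot.job_done())"
```

```text
t: 18.9
ee_pos: [0.5556, -0.0174, 0.0943]
ee_rot: [0.001, 0.057, 0.998, -0.0]
wrist_force: [-7.8, 3.2, 18.9]
width: 0.0149
finger_force: 71.3
the job is handed in; nothing more can be done
None
```

The job is handed in at about 19 s: the turnbutton lies straight across the edge of the shut door, and the cover is on the pin, held down against its seat by the gripper at about 19 N; the call returned no verdict.

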